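Open the child-safe vitamin tub

TASK

Open the child-safe vitamin tub: squeeze the two orange tabs of its blue cap inward together, keep them squeezed while you turn the cap anticlockwise (seen from above), then lift the cap straight off. Set it down gently, upright, on the flat middle of the plate and let go. Do not move the plate about, and leave the mugs and the jar where they stand.

Things in the scene. Friction and masses are not known exactly. Their poses are not given: they have to be found in the camera images.
- tub: White vitamin tub with a yellow band, fixed to the table by a grey suction foot (100 mm across, 26 mm high): it cannot move or turn. Origin at the centre of its underside on the table, z up. The body is 72 mm across, narrows to 55 mm below the cap; shoulder 83 mm high, neck 32 mm across and up to 115 mm. While closed, the cap's y axis lies along the tub's y axis.
- neck_rim (a point): Centre of the mouth of the tub's neck, 115 mm above the table. Lugs hold the cap under ledges of the neck, and a tooth on each tab locks it: it turns only with both tabs pressed in. Turned anticlockwise by 55 to 120 degrees from closed (70 is good) it lifts off straight up, and is clear of the neck once raised by 35 mm. Clockwise is blocked.
- cap: Blue round cap, 51 mm across, loose, about 70 g, with two orange tabs that stand out on its +y and -y sides. Origin on its axis, at the level of the lower edge of the tabs, on which it stands when set down; z up. Its top is 35 mm above the origin (120 mm above the table while closed).
- cap_grip (a point): Point on the cap's axis midway between the tabs at the height to squeeze, 22 mm above the cap's lower edge (107 mm above the table while closed); axes as the cap's. Each tab is a flat upright paddle at +y or -y, 26 mm wide, 0 to 33 mm above the lower edge. Outer faces are 68 mm apart, 58 mm when squeezed. The room beside the tabs is free down to 10 mm below them.
- tab_left (a joint): Inward travel of the tab on the cap's +y side: 0 released, 0.005 m fully squeezed. It springs back; 4 N starts it and 8 N presses it fully home. It unlocks from about 0.004.
- tab_right (a joint): The same for the tab on the cap's -y side.
- plate: White round ceramic plate, 200 mm across, loose. Origin at the centre of its underside. The flat middle, 150 mm across, is 8 mm above the table; the rim is 20 mm high.
- green_mug: Green and white mug, 101 mm high, a bystander. Origin at the centre of its underside.
- striped_mug: White mug with yellow stripes, 101 mm high, a bystander. Origin at the centre of its underside.
- red_jar: Small glass jar with red contents and white lid, 64 mm across and 87 mm high, a bystander. Origin at the centre of its underside.
Things that resemble listed ones, but are neither listed nor needed, are in the scene too. There is more than one size of the cap; the one meant has the size given above. Of the things that look like the plate, the larger one is meant.

How it is judged:
On the way, in this order (a step that is already met when the one before it is completed fails the run):
1. both tabs of the cap are squeezed in (2.5 mm or more) while it sits on the neck (value of joint each of tab_left, tab_right above 0.0025 m and z of cap in the frame of tub below 0.09 m), for 0.1 s.
2. the cap is turned and lifted clear above the neck (z of cap in the frame of tub above 0.118 m), for 0.05 s.
At the end, for the whole second after the job is handed in: the cap stands upright (within 7 degrees), at rest and released, on the flat of the plate, its axis within 40 mm of the plate's centre; the plate is within 40 mm of where it started (horizontal distance between cap and plate below 0.04 m and z of cap in the frame of plate between 0.004 and 0.013 m and angle between cap's own z axis and vertical below 0.12 rad and linear speed of cap below 0.02 m/s and distance of plate from where it was at the start of the episode below 0.04 m); the robot touches nothing.
It fails at once if a mug or the jar is moved by more than 25 mm (distance of any of green_mug, striped_mug, red_jar from where it was at the start of the episode above 0.025 m).
It fails at once if the cap is rammed onto the plate (contact over 80 N) (contact force between cap and plate above 80 N).
It fails at once if the cap is dropped (falls free by more than about 18 mm) (contact force between the fingers and cap below 0.05 N and linear speed of cap above 0.6 m/s).
It also fails if it takes over 48 s, if anything falls off the work surface, if the arm or the gripper's body presses on something with over 40 N, if the wrist force passes 120 N, or if a joint passes its speed limit or range.

ROBOT

A 7-joint arm with a two-finger parallel gripper is mounted at the origin on a cart in front of the work surface, level with it; the furniture and walls round the work are solid. World frame = base frame: x ahead of the robot, y to its left, z up, the work surface at z = 0. Lengths are in m, angles in rad, forces in N, time in s.
With the tool pointing down it reaches from about 0.4 to 0.85 m from the base axis. Payload 10.4 kg.
Tool frame: the origin (TCP) lies on the centre line of the jaws, within the pads' length; the fingertips stand r.tip_extent ahead of it and the grasp point (between the pads) lies 3 mm ahead of it (r.tip_extent is the distance from the TCP to the fingertips, in m); z points along the fingers, y is the direction in which the jaws open and shut (so a half turn about z gives the same grasp; the last joint's range is limited). The gripper opens to 87 mm and grips with 3 to 60 N. Pads are 19 mm wide; open, the fingers measure 117 mm over their backs; the gripper's body (75 mm by 190 mm) begins 51 mm behind the grasp point.
Start: joints at [-1.237, 0.332, -0.065, 1.46, 0.022, 1.35, -0.088], TCP at [0.218, 0.586, 0.245] pointing down, gripper open.
Joint ranges: [-2.6, 2.6], [-0.5, 2.12], [-1.47, 1.34], [0.16, 2.42], [-1.27, 4.41], [0.06, 2.06], [-2.6, 2.6]. Speed limits (rad/s): [2.22, 2.22, 2.79, 2.79, 3.14, 3.14, 3.14].

INTERFACE

Orientations are given as a unit quaternion [x, y, z, w].
In Python, from bench import r gives the robot as it stands. The module is installed in compiled form; this text tells all that it offers.
- The arm moves only by the shell command python3 -m jog 'ROWS' [FORCE]. ROWS is JSON, a list of rows, each a list of 5 numbers: the shift along the tool's x, y, z in cm, then the turn about the tool's z in rad, then the closure, from 0 (fully open) to 1 (shut). A call has exactly 10 rows; each row shifts and turns the pose as measured when the row begins, along the tool's axes as they then stand; what a row does not reach is not made up. A row lasts 1/10 s, in which the tool goes at most 50 mm and 8.59 degrees, less where a joint would pass 70% of its speed; a pose out of reach is approached as far as the arm can. A call with a gripper value outside its range is refused whole. The fingers move at their own pace and stop on an object; FORCE is the grip in N (left out, the last holds). Time passes only in rows, so rows that do not move let the fingers close, or fill a call up. It gives the time, the measured TCP pose, the force and the opening at its end, in the units of the state.
- r.read_state(): the state, without advancing time (a new reading comes with each control period).
- r.camera(name): name is "scene" or "top" or "wrist"; returns a dict with "pixels" (384x512x3 uint8, red, green, blue), "fx", "fy", "cx", "cy" (pixels), "camera_from_world" (4x4, takes a point from world to camera coordinates). Camera axes: x right, y up, looking along -z (the intrinsics and any distortion apply to the point x, -y, -z); pixel columns grow to the right and rows downward; lengths in m; the calibration is good to about 2 mm. A picture is of the moment at which its call begins. There is no depth.
- r.close_job(): hands the job in, once; it reports no verdict.
The state is a dict: "time": time; "joint_positions": joint angles; "joint_vel": joint speeds; "joint_torque": joint torques, N m; "ee_pos": TCP position; "eef_rot": TCP orientation; "ft_force": force on the tool from outside, world axes, zero at the start; "torque": the same for the moment, N m; "width": finger opening in m.
Only numpy, scipy, OpenCV 4.12 (cv2) and the standard library are available. Lean on these libraries where they do the work, as an engineer would, in place of code of your own. Each camera call takes 0.05 s, during which the arm holds its last target. There are 200 camera calls.

## Working session

There is one attempt and no reset: what is moved stays moved. The work goes in short steps, Python scripts to look and compute and a shell command to move; the robot and the scene stay as the last step left them, time stands still between calls to the robot, and variables do not carry over. Pictures are saved under pics/ and viewed, about 8 in all and at most 12, crops included, and the job is handed in when it is done.

```bash
mkdir -p pics; cat > h.py <<'E'
import numpy as np, cv2
from bench import r
def snap(n,f,crop=None,s=1):
    c=r.camera(n); p=c["pixels"][:,:,::-1]
    np.savez('pics/'+f+'.npz',**c); cv2.imwrite('pics/'+f+'_full.png',p)
    if crop: x0,y0,x1,y1=crop; p=p[y0:y1,x0:x1]
    cv2.imwrite('pics/'+f+'.png',cv2.resize(p,None,fx=s,fy=s,interpolation=cv2.INTER_CUBIC)); return c
def world(c,u,v,z):
    T=np.array(c["camera_from_world"]);d=np.array([(u-c["cx"])/c["fx"],-(v-c["cy"])/c["fy"],-1])
    R=T[:3,:3];o=-R.T@T[:3,3];w=R.T@d
    return o+w*(z-o[2])/w[2]
def proj(c,P):
    T=np.array(c["camera_from_world"]);q=T[:3,:3]@np.array(P)+T[:3,3]
    return c["cx"]+c["fx"]*q[0]/-q[2], c["cy"]-c["fy"]*q[1]/-q[2]
E
python3 - <<'E'
from h import *
for n in("top","scene"):
    c=snap(n,n+"1",None,1.5); print(c.keys(),c["fx"],c["cx"],c["cy"],np.round(c["camera_from_world"],3).tolist())
s=r.read_state();print({k:np.round(v,3).tolist() for k,v in s.items()},r.tip_extent)
E
```

```text
dict_keys(['pixels', 'fx', 'fy', 'cx', 'cy', 'camera_from_world']) 429.45517304187354 262.77709663721913 190.63975847460387 [[0.053, -0.999, 0.002, -0.019], [0.971, 0.052, 0.233, -0.579], [-0.233, -0.011, 0.972, -0.969], [0.0, 0.0, 0.0, 1.0]]
dict_keys(['pixels', 'fx', 'fy', 'cx', 'cy', 'camera_from_world']) 421.34726459310326 256.1815379799977 186.45326332611518 [[0.812, -0.584, 0.005, -0.46], [0.327, 0.462, 0.824, -0.264], [-0.484, -0.667, 0.566, -0.849], [0.0, 0.0, 0.0, 1.0]]
{'time': 0.1, 'joint_positions': [-1.237, 0.333, -0.065, 1.461, 0.022, 1.35, -0.089], 'joint_vel': [0.0, -0.002, -0.002, -0.001, -0.001, 0.002, 0.001], 'joint_torque': [0.002, -62.455, 0.025, -39.071, -0.061, 0.037, 0.0], 'ee_pos': [0.218, 0.585, 0.244], 'eef_rot': [0.177, 0.984, -0.001, -0.0], 'ft_force': [0.367, -0.459, 0.693], 'torque': [-0.011, 0.013, 0.006], 'width': 0.087} 0.022
```

View pics/top1.png

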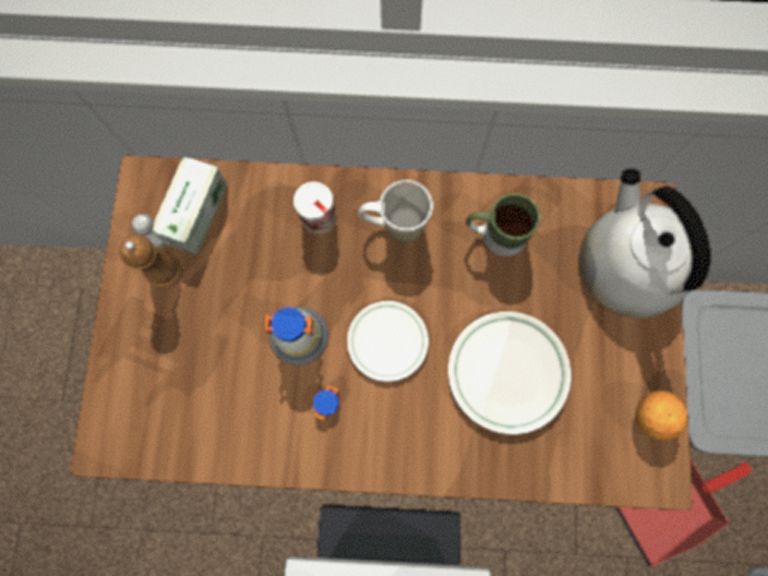

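View pics/scene1.png

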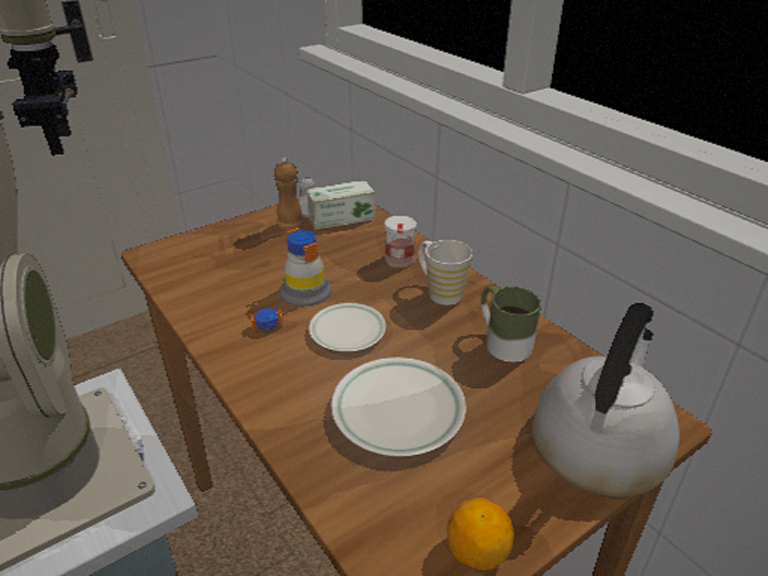

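The top view shows the tub's cap at about (289,324) in the 1.5x picture, with tabs at (268,323) and (309,326). The small decoy cap is at (326,403), the large plate at (510,373) and the small plate at (388,341).

```bash
python3 - <<'E'
from h import *
c=dict(np.load('pics/top1.npz'))
W=lambda u,v,z:np.round(world(c,u/1.5,v/1.5,z),4)
print('cap top',W(289,324,.12),'tabs',W(268,323,.118),W(309,326,.118))
print('plate rim L,R,T,B',W(448,372,.02),W(571,372,.02),W(510,312,.02),W(510,435,.02))
print('jar',W(314,200,.087),'mugY',W(407,208,.1),'mugG',W(513,222,.1))
p=c["pixels"][:,:,::-1][195:260,160:225];cv2.imwrite('pics/capz.png',cv2.resize(p,None,fx=9,fy=9,interpolation=cv2.INTER_CUBIC))
s=r.read_state()
from scipy.spatial.transform import Rotation as R
print(R.from_quat(s['eef_rot']).as_matrix().round(3))
E
```

```text
cap top [0.5    0.1664 0.12  ] tabs [0.5002 0.1985 0.118 ] [0.4989 0.1363 0.118 ]
plate rim L,R,T,B [ 0.4514 -0.0834  0.02  ] [ 0.4621 -0.2845  0.02  ] [ 0.5569 -0.1837  0.02  ] [ 0.3562 -0.1858  0.02  ]
jar [0.7126 0.15   0.087 ] mugY [ 0.702  -0.0024  0.1   ] mugG [ 0.6874 -0.1729  0.1   ]
[[-0.937  0.349 -0.   ]
 [ 0.349  0.937 -0.001]
 [-0.    -0.001 -1.   ]]
```

View pics/capz.png

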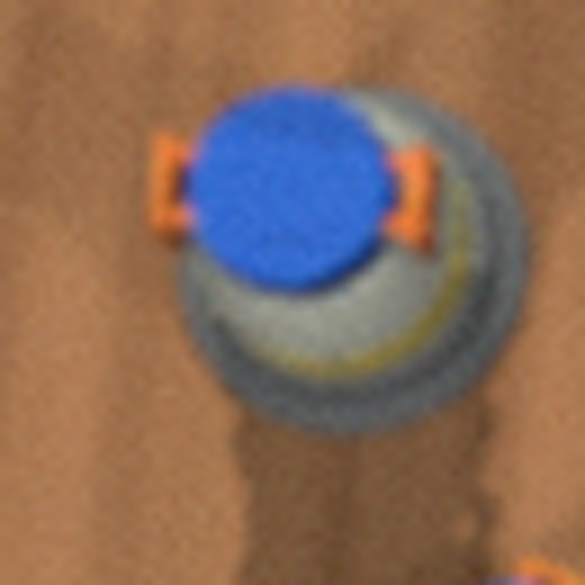

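The crop shows the cap centre at crop pixel (289,188) and the tabs almost along world y. The plate measures 201 mm across with its centre at (0.457,-0.184), which matches its given size. I'll move above the tub now.

```bash
python3 -m jog '[[-4,-2.9,0,0,0],[-4,-2.9,0,0,0],[-4,-2.9,0,0,0],[-4,-2.9,0,0,0],[-4,-2.9,0,0,0],[-4,-2.9,0,0,0],[-4,-2.9,0,0,0],[-4,-2.9,0,0,0],[-4,-2.9,0,0,0],[-4,-2.9,0,0,0]]' 20; python3 -m jog '[[0,0,0,0.15,0],[0,0,0,0.15,0],[0,0,0,0.15,0],[0,0,0,0.15,0],[0,0,0,0.15,0],[0,0,0,0.15,0],[0,0,0,0.15,0],[0,0,0,0.15,0],[0,0,0,0.15,0],[0,0,0,0.15,0]]'
python3 - <<'E'
from h import *
from scipy.spatial.transform import Rotation as R
s=r.read_state();M=R.from_quat(s['eef_rot']).as_matrix()
print(s['joint_positions'],M.round(3).tolist(),s['ee_pos'])
c=dict(np.load('pics/top1.npz'))
f=lambda u,v,z:world(c,160+u/9,195+v/9,z).round(4)
print('cap',f(289,188,.12),'foot',f(355,262,.026),'tabs',f(168,188,.118),f(420,198,.118))
E
```

```text
time: 1.1
ee_pos: [0.4906, 0.1717, 0.2395]
eef_rot: [0.171, 0.985, -0.002, -0.003]
ft_force: [0.8, 1.3, 0.6]
width: 0.087
time: 2.1
ee_pos: [0.4928, 0.1608, 0.2364]
eef_rot: [0.798, 0.602, -0.007, 0.0]
ft_force: [1.6, -0.6, 0.8]
width: 0.0873
[-0.75142657  0.10494888  0.37294193  1.76089976 -0.03575454  1.29609458
 -0.64887968] [[0.275, 0.961, -0.011], [0.961, -0.275, -0.008], [-0.011, -0.008, -1.0]] [0.49278523 0.16077496 0.23635202]
cap [0.5002 0.1677 0.12  ] foot [0.4966 0.1641 0.026 ] tabs [0.499  0.1984 0.118 ] [0.4998 0.1349 0.118 ]
```

```bash
python3 -m jog '[[0,0,0,0.14,0],[0,0,0,0.14,0],[0,0,0,0.14,0],[0,0,0,0.14,0],[0,0,0,0.14,0],[0,0,0,0.14,0],[0,0,0,0.14,0],[0,0,0,0.14,0],[0,0,0,0.14,0],[0,0,0,0.07,0]]'
cat >> h.py <<'E'
from scipy.spatial.transform import Rotation as R
def go(x,y,z,yaw):
    "cm shifts in tool axes, tool turn to bring tool y to yaw (deg)"
    s=r.read_state();M=R.from_quat(s['eef_rot']).as_matrix();p=np.array(s['ee_pos'])
    a=np.degrees(np.arctan2(M[1,1],M[0,1]))
    print('t',s['time'],'p',p.round(4),'yaw',a.round(2),'tilt',np.degrees(np.arccos(-M[2,2])).round(2),'j7',s['joint_positions'][6].round(3),'F',np.round(s['ft_force'],1),'w',round(s['width'],4))
    print('shift cm',(100*M.T@(np.array([x,y,z])-p)).round(2),'turn',round(np.radians((a-yaw+180)%360-180),3))
E
python3 - <<'E'
from h import *
go(.4995,.1665,.2,-90)
c=snap("wrist","w1",None,1.5)
print(proj(c,[.4995,.1665,.12]),np.round(c["camera_from_world"],3).tolist())
E
```

```text
time: 3.1
ee_pos: [0.4904, 0.16, 0.233]
eef_rot: [0.999, -0.049, -0.008, 0.006]
ft_force: [-0.7, 0.2, -0.0]
width: 0.0872
t 3.1 p [0.4904 0.16   0.233 ] yaw -95.59 tilt 1.17 j7 -2.031 F [-0.7  0.2 -0. ] w 0.0872
shift cm [ 0.89 -0.78  3.28] turn -0.098
(np.float64(247.7897420042746), np.float64(183.24731206258917)) [[-0.097, -0.995, 0.013, 0.204], [0.951, -0.096, -0.292, -0.417], [0.292, -0.016, 0.956, -0.519], [0.0, 0.0, 0.0, 1.0]]
```

View pics/w1.png

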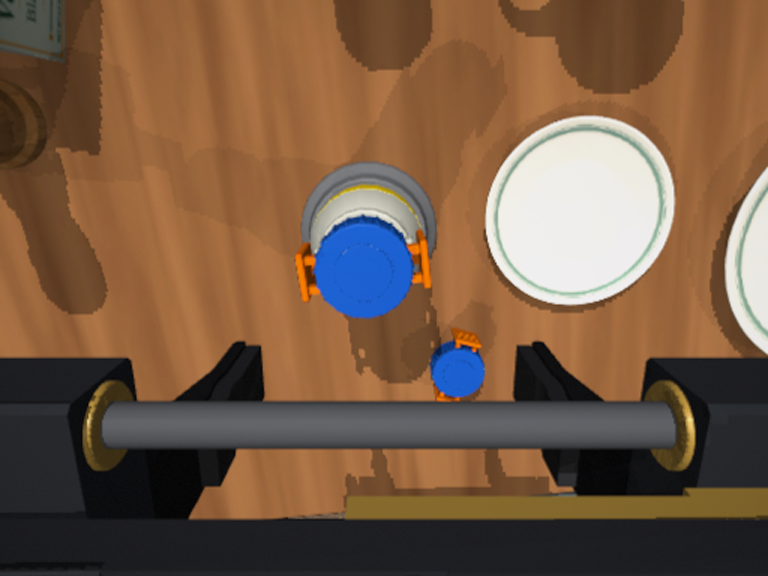

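The wrist view shows the cap centre at about (363,270) in the 1.5x picture, with its left tab at (303,272) and right tab at (425,260). I'll triangulate from these.

```bash
python3 - <<'E'
from h import *
c=dict(np.load('pics/w1.npz'))
W=lambda u,v,z:world(c,u/1.5,v/1.5,z).round(4)
print(c['fx'],W(363,270,.12),'tabs top ',W(300,255,.118),W(305,300,.118),W(422,235,.118),W(430,285,.118))
print('foot',W(368,228,.026), 'smallplate',W(580,210,.01))
d=dict(np.load('pics/top1.npz'));print('smallplate top',world(d,388/1.5,341/1.5,.01))
p=c["pixels"][:,:,::-1][95:220,190:300];cv2.imwrite('pics/w1z.png',cv2.resize(p,None,fx=4.8,fy=4.8,interpolation=cv2.INTER_CUBIC))
E
```

```text
340.80753468830227 [0.5025 0.1706 0.12  ] tabs top  [0.513  0.2017 0.118 ] [0.4889 0.2027 0.118 ] [0.5171 0.1391 0.118 ] [0.4905 0.137  0.118 ]
foot [0.5073 0.1699 0.026 ] smallplate [0.5024 0.0193 0.01  ]
smallplate top [0.49876479 0.01767017 0.01      ]
```

View pics/w1z.png

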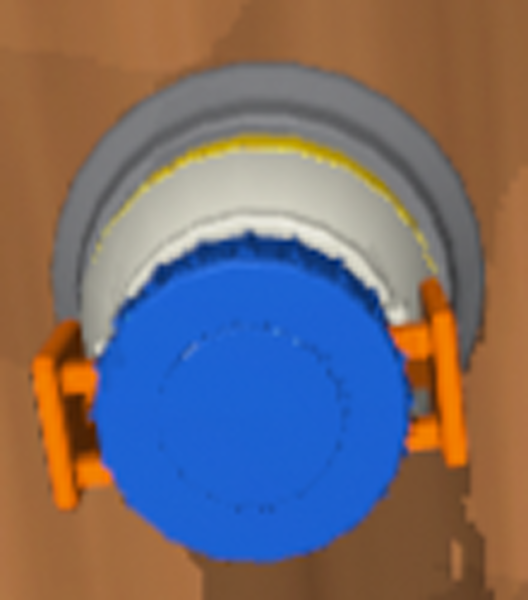

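```bash
python3 - <<'E'
from h import *
c=dict(np.load('pics/w1.npz'))
f=lambda u,v,z:world(c,190+u/4.8,95+v/4.8,z)
a,b=f(49,435,.118),f(457,382,.118);d=b-a
print(f(252,418,.12),a,b,(a+b)/2,np.linalg.norm(d),np.degrees(np.arctan2(d[1],d[0])))
go(.501,.1685,.155,-89)
E
```

```text
[0.50082648 0.17043312 0.12      ] [0.50076085 0.2034041  0.118     ] [0.50293114 0.13725966 0.118     ] [0.501846   0.17033188 0.118     ] 0.06618003665074643 -88.12071977848338
t 3.15 p [0.4904 0.1599 0.233 ] yaw -95.74 tilt 1.18 j7 -2.034 F [-0.3  0.4 -0.3] w 0.0869
shift cm [ 1.09 -1.06  7.77] turn -0.118
```

```bash
python3 -m jog '[[0.25,-0.2,1.0,-0.04,0],[0.25,-0.2,1.2,-0.04,0],[0.25,-0.2,1.2,-0.04,0],[0.25,-0.2,1.2,0,0],[0,-0.2,1.2,0,0],[0,0,1,0,0],[0,0,0.5,0,0],[0,0,0,0,0],[0,0,0,0,0],[0,0,0,0,0]]'
python3 - <<'E'
from h import *
go(.501,.1695,.11,-88.5)
c=snap("wrist","w2",None,1.5)
print(np.array(proj(c,[.501,.1695,.12]))*1.5)
E
```

```text
time: 4.15
ee_pos: [0.499, 0.1689, 0.1554]
eef_rot: [1.0, 0.015, -0.009, 0.006]
ft_force: [0.3, 0.3, -0.4]
width: 0.0875
t 4.15 p [0.499  0.1689 0.1554] yaw -88.32 tilt 1.24 j7 -1.877 F [ 0.3  0.3 -0.4] w 0.0875
shift cm [ 0.29 -0.11  4.54] turn 0.003
[386.88147302 346.81910839]
```

View pics/w2.png

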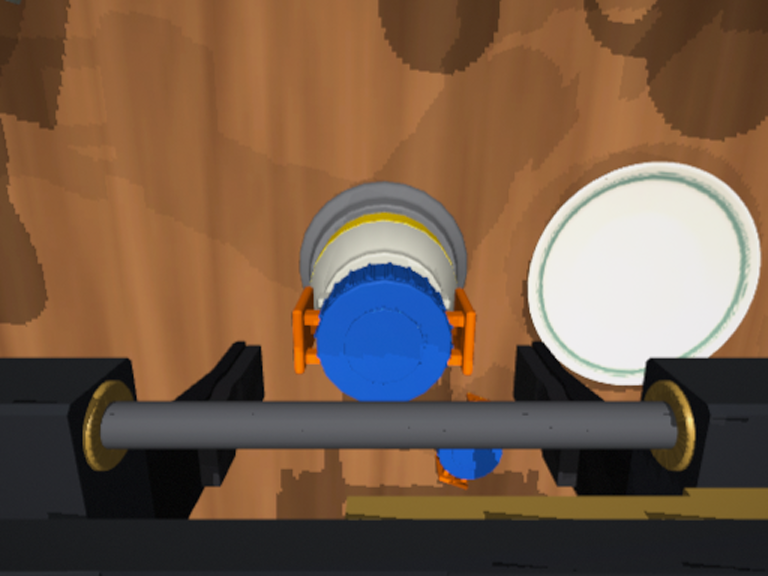

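The close view has the cap centre at (384,345) and the tabs' outer faces at columns 293 and 475. The yaw is good, and the cap sits about 1 mm further to +y. I'll descend.

```bash
python3 -m jog '[[0.1,-0.1,0.5,0,0],[0.1,-0.1,0.5,0,0],[0.1,0,0.7,0,0],[0,0,0.7,0,0],[0,0,0.7,0,0],[0,0,0.7,0,0],[0,0,0.5,0,0],[0,0,0.3,0,0],[0,0,0,0,0],[0,0,0,0,0]]'
python3 - <<'E'
from h import *
go(.501,.1705,.11,-88.5)
E
```

```text
time: 5.2
ee_pos: [0.5015, 0.1706, 0.1054]
eef_rot: [1.0, 0.015, -0.009, 0.006]
ft_force: [-0.5, 0.1, 0.0]
width: 0.0868
t 5.2 p [0.5015 0.1706 0.1054] yaw -88.32 tilt 1.22 j7 -1.852 F [-0.5  0.1  0. ] w 0.0868
shift cm [-0.05  0.01 -0.46] turn 0.003
```

```bash
python3 -m jog '[[0,0,-0.4,0,0],[0,0,0,0,0.2],[0,0,0,0,0.35],[0,0,0,0,0.5],[0,0,0,0,0.5],[0,0,0,0,0.5],[0,0,0,0,0.5],[0,0,0,0,0.5],[0,0,0,0,0.5],[0,0,0,0,0.5]]' 30
python3 - <<'E'
from h import *
go(.501,.1705,.11,-88.5)
E
```

```text
time: 6.2
ee_pos: [0.5022, 0.1705, 0.1109]
eef_rot: [1.0, 0.014, -0.008, 0.006]
ft_force: [-1.1, -1.0, 0.5]
width: 0.0618
t 6.2 p [0.5022 0.1705 0.1109] yaw -88.34 tilt 1.13 j7 -1.854 F [-1.1 -1.   0.5] w 0.0618
shift cm [-0.12 -0.    0.09] turn 0.003
```

```bash
python3 -m jog '[[0,0,0,0,0.6],[0,0,0,0,0.6],[0,0,0,0,0.6],[0,0,0,0,0.6],[0,0,0,0,0.6],[0,0,0,0,0.6],[0,0,0,0,0.6],[0,0,0,0,0.6],[0,0,0,0,0.6],[0,0,0,0,0.6]]' 30
python3 - <<'E'
from h import *
go(.501,.1705,.11,-88.5)
E
```

```text
time: 7.2
ee_pos: [0.5022, 0.1705, 0.1109]
eef_rot: [1.0, 0.014, -0.008, 0.006]
ft_force: [0.7, -0.6, 0.5]
width: 0.0622
t 7.2 p [0.5022 0.1705 0.1109] yaw -88.34 tilt 1.13 j7 -1.854 F [ 0.7 -0.6  0.5] w 0.0622
shift cm [-0.12 -0.01  0.1 ] turn 0.003
```

```bash
python3 -m jog '[[0,0,0,0,0.8],[0,0,0,0,0.8],[0,0,0,0,0.8],[0,0,0,0,0.8],[0,0,0,0,0.8],[0,0,0,0,0.8],[0,0,0,0,0.8],[0,0,0,0,0.8],[0,0,0,0,0.8],[0,0,0,0,0.8]]' 45
python3 - <<'E'
from h import *
go(.501,.1705,.11,-88.5)
c=snap("wrist","w3",(150,190,380,330),3.4)
E
```

```text
time: 8.2
ee_pos: [0.5022, 0.1705, 0.111]
eef_rot: [1.0, 0.014, -0.008, 0.006]
ft_force: [0.1, -0.9, -0.1]
width: 0.0618
t 8.2 p [0.5022 0.1705 0.111 ] yaw -88.34 tilt 1.13 j7 -1.854 F [ 0.1 -0.9 -0.1] w 0.0618
shift cm [-0.11 -0.01  0.1 ] turn 0.003
```

View pics/w3.png

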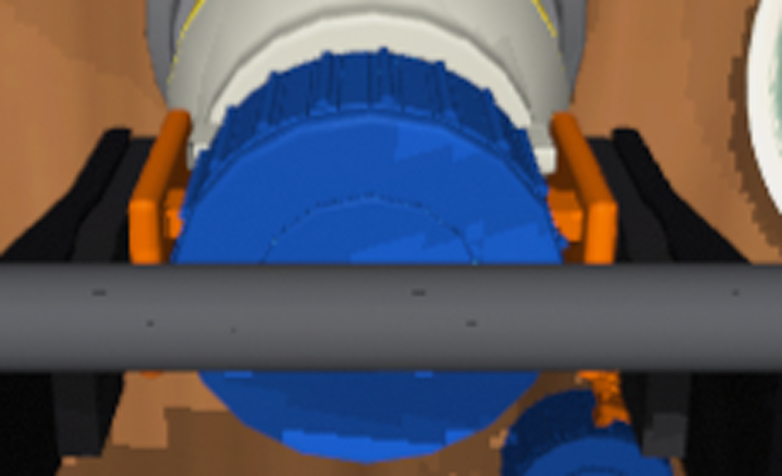

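The wrist crop shows the fingers on both paddles, with outer faces at columns 130 and 617. That is about 63 mm apart, so the tabs are not fully in. I'll try full closure and more force.

```bash
python3 -m jog '[[0,0,0,0,1],[0,0,0,0,1],[0,0,0,0,1],[0,0,0,0,1],[0,0,0,0,1],[0,0,0,0,1],[0,0,0,0,1],[0,0,0,0,1],[0,0,0,0,1],[0,0,0,0,1]]' 60
python3 - <<'E'
from h import *
go(.501,.1705,.11,-88.5)
c=dict(np.load('pics/w3.npz'))
f=lambda u,v,z:world(c,150+u/3.4,190+v/3.4,z).round(4)
for z in(.085,.1):print('blocks',f(195,150,z),f(552,150,z))
print('paddles',f(130,215,.118),f(617,215,.118),'far ends',f(175,115,.118),f(565,118,.118), 'capfront',f(370,112,.12),f(370,462,.12))
c=snap("scene","s2",(170,135,240,215),8)
E
```

```text
time: 9.25
ee_pos: [0.5022, 0.1705, 0.111]
eef_rot: [1.0, 0.014, -0.008, 0.006]
ft_force: [-0.9, -0.9, 1.5]
width: 0.0612
t 9.25 p [0.5022 0.1705 0.111 ] yaw -88.34 tilt 1.13 j7 -1.854 F [-0.9 -0.9  1.5] w 0.0612
shift cm [-0.12 -0.01  0.1 ] turn 0.003
blocks [0.506  0.1978 0.085 ] [0.5074 0.1425 0.085 ]
blocks [0.5127 0.1957 0.1   ] [0.514  0.1454 0.1   ]
paddles [0.5117 0.2015 0.118 ] [0.5132 0.14   0.118 ] far ends [0.5254 0.1955 0.118 ] [0.5262 0.1476 0.118 ] capfront [0.5272 0.1717 0.12  ] [0.477  0.1702 0.12  ]
```

View pics/s2.png

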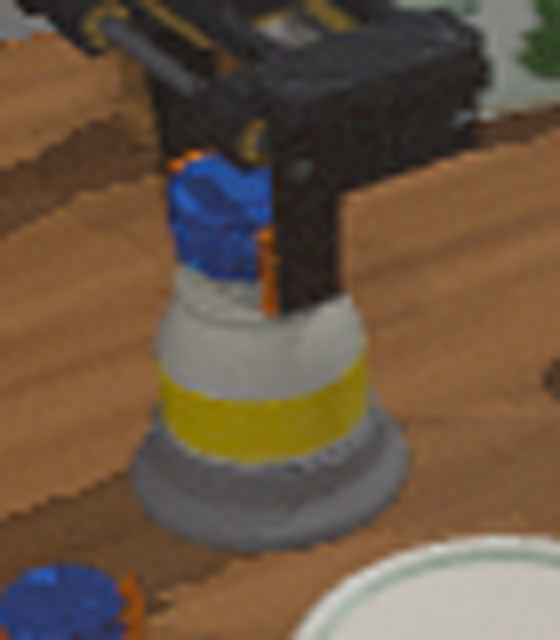

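The scene crop shows the right finger on its tab with the tip level with the tab's lower edge. Nothing else appears to be touched. I'll try a small anticlockwise turn and watch width and torque.

```bash
python3 -m jog '[[0,0,0,-0.03,1],[0,0,0,-0.03,1],[0,0,0,-0.03,1],[0,0,0,0,1],[0,0,0,0,1],[0,0,0,0,1],[0,0,0,0,1],[0,0,0,0,1],[0,0,0,0,1],[0,0,0,0,1]]' 30
python3 - <<'E'
from h import *
go(.501,.1705,.11,-88.5);print(r.read_state()['torque'])
E
```

```text
time: 10.3
ee_pos: [0.5024, 0.1705, 0.1114]
eef_rot: [0.998, 0.062, -0.008, 0.005]
ft_force: [-0.6, -0.6, 2.3]
width: 0.0629
t 10.3 p [0.5024 0.1705 0.1114] yaw -82.87 tilt 1.09 j7 -1.761 F [-0.6 -0.6  2.3] w 0.0629
shift cm [-0.14 -0.02  0.14] turn 0.098
[-0.31741003  0.12474828 -0.44456918]
```

```bash
python3 -m jog '[[0,0,0,0.05,1],[0,0,0,0.05,1],[0,0,0.1,0.05,1],[0,0,0,0.05,1],[0,0,0,0,1],[0,0,0,0,1],[0,0,0,0,1],[0,0,0,0,1],[0,0,0,0,1],[0,0,0,0,1]]' 30
python3 - <<'E'
from h import *
go(.501,.1705,.11,-88.5);print(r.read_state()['torque'])
E
```

```text
time: 11.3
ee_pos: [0.5027, 0.1705, 0.111]
eef_rot: [0.999, -0.034, -0.007, 0.007]
ft_force: [-0.5, -1.2, 1.6]
width: 0.0629
t 11.3 p [0.5027 0.1705 0.111 ] yaw -93.93 tilt 1.1 j7 -1.95 F [-0.5 -1.2  1.6] w 0.0629
shift cm [-0.17  0.01  0.1 ] turn -0.095
[-0.16492173  0.190433    0.61797934]
```

The width is symmetric about -88.4°, so the alignment is right, but the tabs stop about 3.2 mm in. I'll reopen, raise 6 mm and squeeze again to see whether the fingertips are being blocked.

```bash
python3 -m jog '[[0,0,0,-0.05,0.1],[0,0,0,-0.045,0.1],[0,0,0,0,0.1],[0,0,-0.3,0,0.1],[-0.1,0,-0.3,0,0.1],[0,0,0,0,1],[0,0,0,0,1],[0,0,0,0,1],[0,0,0,0,1],[0,0,0,0,1]]' 30; python3 -m jog '[[0,0,0,0,1],[0,0,0,0,1],[0,0,0,0,1],[0,0,0,0,1],[0,0,0,0,1],[0,0,0,0,1],[0,0,0,0,1],[0,0,0,0,1],[0,0,0,0,1],[0,0,0,0,1]]' 30
python3 - <<'E'
from h import *
go(.501,.1705,.11,-88.5);print(r.read_state()['torque'])
c=snap("wrist","w4",(150,190,380,330),3.4)
E
```

```text
time: 12.3
ee_pos: [0.5014, 0.1705, 0.1173]
eef_rot: [1.0, 0.011, -0.008, 0.006]
ft_force: [0.3, 0.1, 0.4]
width: 0.0621
time: 13.3
ee_pos: [0.5015, 0.1705, 0.1174]
eef_rot: [1.0, 0.011, -0.008, 0.006]
ft_force: [-0.6, -0.1, 2.0]
width: 0.0621
t 13.3 p [0.5015 0.1705 0.1174] yaw -88.76 tilt 1.12 j7 -1.866 F [-0.6 -0.1  2. ] w 0.0621
shift cm [-0.04 -0.01  0.74] turn -0.004
[-0.15834877  0.26873324  0.0931911 ]
```

The width is the same at this height, so the fingertips are not the cause. Next I'll test whether it depends on grip force, using 8 N and then 60 N for longer.

```bash
python3 -m jog '[[0,0,0.3,0,1],[0,0,0.3,0,1],[0,0,0,0,1],[0,0,0,0,1],[0,0,0,0,1],[0,0,0,0,1],[0,0,0,0,1],[0,0,0,0,1],[0,0,0,0,1],[0,0,0,0,1]]' 8; python3 -m jog '[[0,0,0,0,1],[0,0,0,0,1],[0,0,0,0,1],[0,0,0,0,1],[0,0,0,0,1],[0,0,0,0,1],[0,0,0,0,1],[0,0,0,0,1],[0,0,0,0,1],[0,0,0,0,1]]' 60
```

```text
time: 14.35
ee_pos: [0.5028, 0.1705, 0.1128]
eef_rot: [1.0, 0.01, -0.006, 0.005]
ft_force: [-1.2, -0.7, 1.8]
width: 0.0628
time: 15.35
ee_pos: [0.5028, 0.1705, 0.1129]
eef_rot: [1.0, 0.01, -0.006, 0.005]
ft_force: [-0.1, -1.9, 2.8]
width: 0.0611
```

View pics/w4.png

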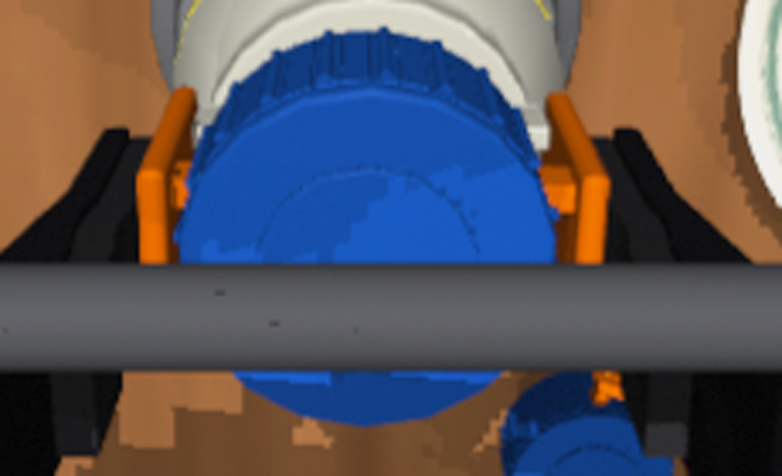

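The w4 crop shows both tabs partly in, with outer faces at columns 138 and 608 and the cap from 178 to 555. The stop is firm at about 61 to 62 mm, even at 8 N. I'll try turning at 60 N, in a small amount first.

```bash
python3 -m jog '[[0,0,0,-0.05,1],[0,0,0,-0.05,1],[0,0,0,-0.05,1],[0,0,0,-0.05,1],[0,0,0,0,1],[0,0,0,0,1],[0,0,0,0,1],[0,0,0,0,1],[0,0,0,0,1],[0,0,0,0,1]]' 60
python3 - <<'E'
from h import *
go(.501,.1705,.11,-88.5);print(r.read_state()['torque'])
c=snap("wrist","w5",(150,190,380,330),3.4)
c2=snap("top","t5",None)
E
```

```text
time: 16.35
ee_pos: [0.5009, 0.1701, 0.1135]
eef_rot: [0.993, 0.113, -0.009, 0.004]
ft_force: [-0.7, -2.8, 4.0]
width: 0.0619
t 16.35 p [0.5009 0.1701 0.1135] yaw -76.96 tilt 1.18 j7 -1.664 F [-0.7 -2.8  4. ] w 0.0619
shift cm [ 0.03 -0.04  0.34] turn 0.201
[0.12931738 0.61589588 0.89745229]
```

View pics/w5.png

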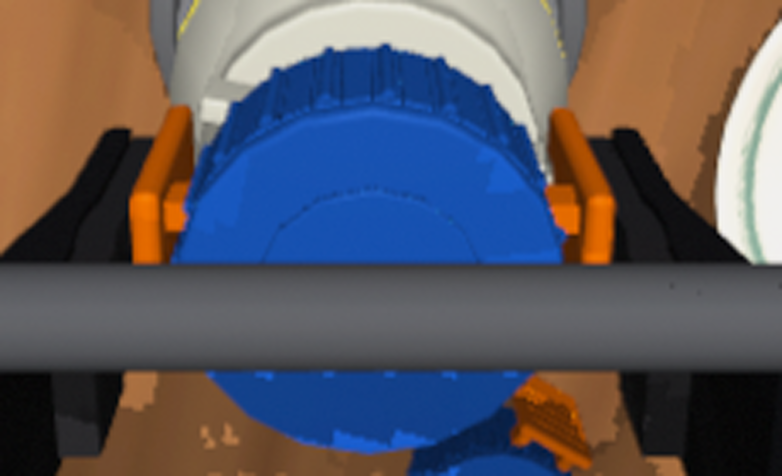

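The cap turned with the gripper: the tabs stay aligned with the fingers while the tub's white block has shifted. It is unlocked, so I'll carry on turning.

```bash
python3 -m jog '[[0,0,0,-0.1,1],[0,0,0,-0.1,1],[0,0,0,-0.1,1],[0,0,0,-0.1,1],[0,0,0,-0.1,1],[0,0,0,-0.1,1],[0,0,0,-0.1,1],[0,0,0,-0.1,1],[0,0,0,-0.1,1],[0,0,0,0,1]]' 60
python3 - <<'E'
from h import *
go(.501,.1705,.11,-16);print(r.read_state()['torque'])
E
```

```text
time: 17.45
ee_pos: [0.5027, 0.1715, 0.1135]
eef_rot: [0.836, 0.548, -0.008, 0.0]
ft_force: [-1.5, -1.2, 3.2]
width: 0.0563
t 17.45 p [0.5027 0.1715 0.1135] yaw -23.53 tilt 0.94 j7 -0.764 F [-1.5 -1.2  3.2] w 0.0563
shift cm [-0.15 -0.12  0.35] turn -0.131
[-0.31378283  0.26063246 -0.01282228]
```

```bash
python3 -m jog '[[0,0,0,-0.07,1],[0,0,0,-0.06,1],[0,0,0,0,1],[0,0,-0.3,0,1],[0,0,-0.3,0,1],[0,0,-0.3,0,1],[0,0,-0.3,0,1],[0,0,-0.3,0,1],[0,0,0,0,1],[0,0,0,0,1]]' 60
python3 - <<'E'
from h import *
go(.501,.1705,.11,-16);print(r.read_state()['torque'])
c=snap("wrist","w6",None,1.5)
E
```

```text
time: 18.45
ee_pos: [0.5028, 0.1719, 0.1288]
eef_rot: [0.804, 0.595, -0.008, -0.0]
ft_force: [-0.6, 0.0, -0.3]
width: 0.057
t 18.45 p [0.5028 0.1719 0.1288] yaw -17.01 tilt 0.95 j7 -0.659 F [-0.6  0.  -0.3] w 0.057
shift cm [-0.17 -0.11  1.88] turn -0.018
[-0.11602569  0.09831116 -0.00679226]
```

View pics/w6.png

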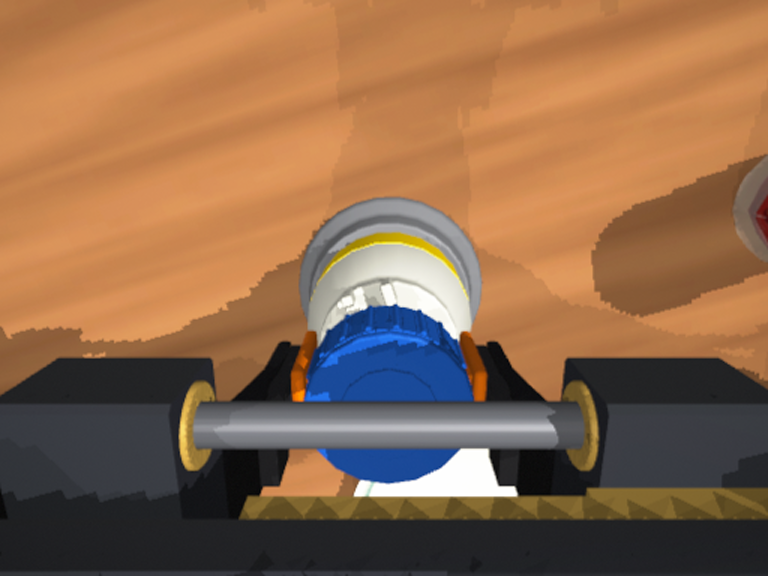

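The cap is held squarely and has come up freely, with no force on the wrist. I'll lift it clear.

```bash
python3 -m jog '[[0,0,-0.5,0,1],[0,0,-0.5,0,1],[0,0,-0.6,0,1],[0,0,-0.7,0,1],[0,0,-0.7,0,1],[0,0,-0.7,0,1],[0,0,-0.7,0,1],[0,0,-0.5,0,1],[0,0,0,0,1],[0,0,0,0,1]]' 60
python3 - <<'E'
from h import *
go(.457,-.184,.17,-17)
E
```

```text
time: 19.5
ee_pos: [0.5041, 0.1727, 0.1832]
eef_rot: [0.804, 0.595, -0.007, -0.0]
ft_force: [-0.5, -0.1, -0.6]
width: 0.0563
t 19.5 p [0.5041 0.1727 0.1832] yaw -17.02 tilt 0.84 j7 -0.673 F [-0.5 -0.1 -0.6] w 0.0563
shift cm [-35.47   5.95   1.68] turn -0.0
```

```bash
python3 -m jog '[[-1,0.2,0,0,1],[-2,0.3,0,0,1],[-2.2,0.4,0,0,1],[-2.2,0.4,0,0,1],[-2.2,0.4,0,0,1],[-2.2,0.4,0,0,1],[-2.2,0.4,0,0,1],[-2.2,0.4,0,0,1],[-2.2,0.4,0,0,1],[-2,0.3,0,0,1]]'; python3 -m jog '[[-2,0.3,0,0,1],[-2.2,0.4,0,0,1],[-2.2,0.4,0,0,1],[-2.2,0.4,0,0,1],[-2.2,0.4,0,0,1],[-2,0.4,0,0,1],[-1,0.2,0,0,1],[-0.5,0,0,0,1],[0,0,0,0,1],[0,0,0,0,1]]'
python3 - <<'E'
from h import *
go(.457,-.184,.05,-17)
E
```

```text
time: 20.5
ee_pos: [0.4739, -0.0451, 0.1818]
eef_rot: [0.804, 0.595, -0.01, -0.001]
ft_force: [0.0, 0.3, -0.2]
width: 0.0564
time: 21.5
ee_pos: [0.4482, -0.2017, 0.1812]
eef_rot: [0.806, 0.592, -0.012, -0.003]
ft_force: [0.6, 0.2, -0.4]
width: 0.0562
t 21.5 p [ 0.4482 -0.2017  0.1812] yaw -17.43 tilt 1.42 j7 0.064 F [ 0.6  0.2 -0.4] w 0.0562
shift cm [ 2.16  0.56 13.08] turn -0.007
```

Next I'll correct the position and descend to TCP z of about 0.055, leaving some margin above the plate.

```bash
python3 -m jog '[[0.7,0.2,0.5,0,1],[0.7,0.2,1.2,0,1],[0.5,0.2,1.5,0,1],[0,0,1.5,0,1],[0,0,1.5,0,1],[0,0,1.5,0,1],[0,0,1.5,0,1],[0,0,1.2,0,1],[0,0,0.6,0,1],[0,0,0,0,1]]'
python3 - <<'E'
from h import *
go(.457,-.184,.0365,-17)
E
```

```text
time: 22.5
ee_pos: [0.4596, -0.1737, 0.0591]
eef_rot: [0.802, 0.597, -0.013, -0.005]
ft_force: [-0.6, -0.6, -0.5]
width: 0.0566
t 22.5 p [ 0.4596 -0.1737  0.0591] yaw -16.63 tilt 1.58 j7 0.113 F [-0.6 -0.6 -0.5] w 0.0566
shift cm [-1.03  0.1   2.27] turn 0.006
```

```bash
python3 -m jog '[[-0.4,0,0.3,0,1],[-0.4,0,0.3,0,1],[0,0,0.3,0,1],[0,0,0.3,0,1],[0,0,0.2,0,1],[0,0,0.2,0,1],[0,0,0.1,0,1],[0,0,0,0,1],[0,0,0,0,1],[0,0,0,0,1]]'
python3 - <<'E'
from h import *
go(.457,-.184,.0365,-17)
E
```

```text
time: 23.5
ee_pos: [0.4582, -0.1824, 0.0426]
eef_rot: [0.802, 0.597, -0.011, -0.004]
ft_force: [0.1, -0.4, -0.2]
width: 0.0569
t 23.5 p [ 0.4582 -0.1824  0.0426] yaw -16.63 tilt 1.38 j7 0.149 F [ 0.1 -0.4 -0.2] w 0.0569
shift cm [-0.18 -0.06  0.61] turn 0.006
```

```bash
python3 -m jog '[[0,0,0.1,0,1],[0,0,0.1,0,1],[0,0,0.1,0,1],[0,0,0.1,0,1],[0,0,0.05,0,1],[0,0,0,0,1],[0,0,0,0,1],[0,0,0,0,1],[0,0,0,0,1],[0,0,0,0,1]]'
```

```text
time: 24.5
ee_pos: [0.4582, -0.1825, 0.0378]
eef_rot: [0.802, 0.597, -0.011, -0.004]
ft_force: [-0.3, -1.0, -1.7]
width: 0.0568
```

```bash
python3 -m jog '[[0,0,0.05,0,1],[0,0,0,0,1],[0,0,0.05,0,1],[0,0,0,0,1],[0,0,0.05,0,1],[0,0,0,0,1],[0,0,0.05,0,1],[0,0,0,0,1],[0,0,0,0,1],[0,0,0,0,1]]'
```

```text
time: 25.5
ee_pos: [0.4585, -0.1825, 0.0369]
eef_rot: [0.802, 0.597, -0.011, -0.004]
ft_force: [-1.2, 0.6, 2.7]
width: 0.0564
```

Contact at z 0.0369, as expected (0.0365). I'll release gradually.

```bash
python3 -m jog '[[0,0,0,0,0.25],[0,0,0,0,0.2],[0,0,0,0,0.1],[0,0,0,0,0.05],[0,0,0,0,0],[0,0,0,0,0],[0,0,0,0,0],[0,0,0,0,0],[0,0,0,0,0],[0,0,0,0,0]]' 10; python3 -m jog '[[0,0,-0.3,0,0],[0,0,-0.5,0,0],[0,0,-0.8,0,0],[0,0,-1,0,0],[0,0,-1.5,0,0],[0,0,-1.5,0,0],[0,0,-1.5,0,0],[0,0,-1.5,0,0],[0,0,-1,0,0],[0,0,0,0,0]]'
python3 - <<'E'
from h import *
go(.457,-.184,.0365,-17)
snap("wrist","w7");snap("top","t7")
a=cv2.resize(cv2.imread('pics/w7_full.png'),(400,300));b=cv2.imread('pics/t7_full.png')
b=cv2.resize(b[185:305,270:430],(400,300),interpolation=cv2.INTER_CUBIC)
cv2.imwrite('pics/fin.png',np.hstack([a,b]))
E
```

```text
time: 26.5
ee_pos: [0.4585, -0.1825, 0.0365]
eef_rot: [0.802, 0.597, -0.011, -0.004]
ft_force: [0.3, 0.4, 0.2]
width: 0.0871
time: 27.5
ee_pos: [0.4613, -0.1825, 0.1421]
eef_rot: [0.802, 0.597, -0.01, -0.003]
ft_force: [-0.3, 0.4, -0.2]
width: 0.0873
t 27.5 p [ 0.4613 -0.1825  0.1421] yaw -16.7 tilt 1.14 j7 0.065 F [-0.3  0.4 -0.2] w 0.0873
shift cm [-0.14 -0.2  10.57] turn 0.005
```

View pics/fin.png

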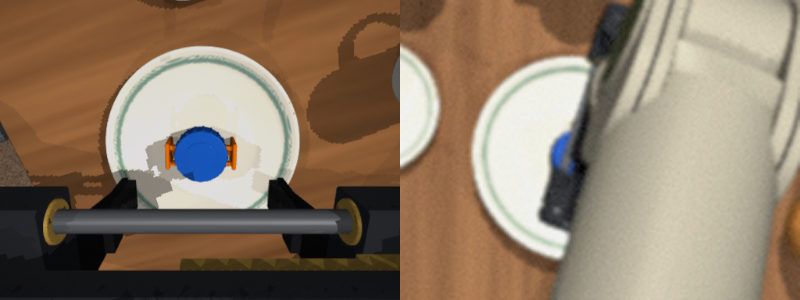

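The cap stands upright on the plate, with its centre at (201,153) and the plate's at about (202,142) in the left half. The gripper is clear. I'll do a quick numeric check and hand in.

```bash
python3 - <<'E'
from h import *
c=dict(np.load('pics/w7.npz'));k=512/400
print('cap',world(c,201*k,153*k,.043).round(3),'plate',world(c,202.5*k,142*k,.02).round(3))
r.close_job()
E
```

```text
cap [ 0.459 -0.178  0.043] plate [ 0.462 -0.174  0.02 ]
the job is handed in; nothing more can be done
```

I opened the tub by squeezing both tabs and turning the cap about 70° anticlockwise. I then lifted it straight off, set it on the large plate and let go. I handed the job in at about 27.6 s of the 48 s allowed; the interface reports no verdict.

**Final checks:**
- **Position:** the cap stands upright on the flat, about 5 mm from the plate's centre in the last picture, against a limit of 40 mm.
- **Plate:** it measured within about 11 mm of its starting position. Part of that is camera error, because the top and wrist views also disagreed by about 4 mm on things that had not moved.
- **Landing:** the wrist force read 2.7 N at touchdown.
- **Robot:** the gripper is open and about 10 cm above the cap, with about zero force on it.
- **Mugs and jar:** the arm passed well away from them and I saw no sign of contact, but I did not measure them again at the end.

**What disagreed:** before the turn, the finger opening stayed at 61 to 63 mm instead of the 58 mm expected for fully squeezed tabs, even with a 60 N grip. By width, that is about 3 mm in per tab. That is above the 2.5 mm the judging asks for, but in the pictures the right tab looked less far in, perhaps only 1 to 2 mm. Changing the height, yaw and force made little difference. The cap still turned at 60 N, and the opening then dropped to 56–57 mm, so the tabs were fully in before the lift.

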